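# Clip the check weight onto the load-cell eye

## Robot

A 6-joint arm with a two-finger parallel gripper is mounted at the origin on the work surface. World frame = base frame: x ahead of the robot, y to its left, z up, the work surface at z = 0. Lengths are in mm, angles in rad, forces in N, time in s.
With the tool pointing down it reaches from about 400 to 925 mm from the base axis. Payload 12.5 kg.
Tool frame: the origin (TCP) lies on the centre line of the jaws, within the pads' length; the fingertips stand 19 mm ahead of it and the grasp point (between the pads) is the TCP; y points along the fingers, x is the direction in which the jaws open and shut, and the axes are right-handed (so a half turn about y gives the same grasp; the last joint's range is limited). The gripper opens to 95 mm and grips with 3 to 60 N. Pads are 20 mm wide; open, the fingers measure 119 mm over their backs; the gripper's body (75 mm by 180 mm) begins 59 mm behind the grasp point.
Start: joints at [-1.298, 0.491, 1.559, -0, 1.092, -0.106], TCP at [231.152, -580.701, 233.661] pointing down, gripper open.
Joint ranges: [-3.1, 3.1], [-0.84, 2.19], [0.05, 2.79], [-1.13, 4.28], [0.06, 2.93], [-2.69, 2.69]. Speed limits (rad/s): [2.22, 2.22, 2.79, 3.14, 3.14, 3.14].

## Interface

Orientations are given as [roll, pitch, yaw] about the fixed x, y, z axes, in that order (R = Rz(yaw) Ry(pitch) Rx(roll)).
In Python, from cell import env gives the robot as it stands. The module is installed in compiled form; this text tells all that it offers.
- The arm moves only by the tool move_arm, never from a script. Its argument "rows" is a list of rows, each an object of numbers: "tx", "ty", "tz": the shift along the tool's x, y, z in cm; "rx", "ry", "rz": the turn, a rotation vector about the tool's x, y, z in rad; "grip": the opening in per cent of the stroke, from 0 (shut) to 100 (fully open). In form: [{"tx": .., "ty": .., "tz": .., "rx": .., "ry": .., "rz": .., "grip": ..}, ...]. A call has 1 to 10 rows; each row shifts and turns the commanded pose from where the row before left it, along the tool's axes as they then stand; what a row does not reach is not made up. A row lasts 1/12 s, in which the tool goes at most 41.7 mm and 7.16 degrees, less where a joint would pass 70% of its speed; a pose out of reach is approached as far as the arm can. A call is refused whole if a number of a shift passes 4.17 or a number of a turn 0.125, either way. A call with a gripper value outside its range is refused whole. The fingers move at their own pace and stop on an object; the grip force is fixed at half the most. Time passes only in rows, so rows that do not move let the fingers close. It gives the time, the measured TCP pose, the force and the opening at its end, in the units of the state.
- env.state(): the state, without advancing time (a new reading comes with each control period).
- env.read_camera(name): name is "scene" or "side" or "wrist"; returns (picture, depth): 384x512x3 uint8, blue, green, red; 384x512 float32, mm along the optical axis (not along the pixel's ray), 0 where there is no reading.
- env.calibration(name): a dict with "vertical_fov" (degrees; the focal length in pixels is half the picture's height over the tangent of half this angle, whatever the lens; pixels are square), "cx", "cy" (the principal point, pixels), "eye" and "rotation" of the camera in the world. Camera axes: x right, y up, looking along -z (the intrinsics and any distortion apply to the point x, -y, -z); pixel columns grow to the right and rows downward; lengths in mm; the calibration is good to about 2 mm. A picture is of the moment at which its call begins: read the wrist's pose just before it. calibration takes no time and is no camera call; for the wrist camera it gives the pose at the moment of the call.
- env.job_done(): hands the job in, once; it reports no verdict.
The state is a dict: "t": time; "joints": joint angles; "qvel": joint speeds; "tau": joint torques, N m; "eef_pos": TCP position; "tcp_rot": TCP orientation; "ft_force": force on the tool from outside, world axes, zero at the start; "moment": the same for the moment, N m; "opening": opening from 0.0 (shut) to 1.0 (fully open).
Only numpy, scipy, OpenCV 4.12 (cv2) and the standard library are available. Lean on these libraries where they do the work, as an engineer would, in place of code of your own. Each camera call takes 0.05 s, during which the arm holds its last target.

## Task

Pick up the brass check weight by its orange grip and clip its snap hook onto the steel eye of the load-cell post: press the hook's blue sprung gate against the eye's cross bar until the bar is inside and the gate has snapped shut, then let the weight hang freely from the eye. Be gentle with the load cell, whose eye height is set by hand and differs each time, and leave the glue bottle, wooden block and tray where they are.

Things in the scene. Friction and masses are not known exactly. Their poses are not given: they have to be found in the camera images.
- grip (a point): Loose check weight with snap hook, 0.3-0.6 kg, 140 mm tall, upright on the bench at first; this point is the middle of its orange grip (28 mm along x, 14 mm along y, 40 mm high), 120 mm above its underside. Axes: z up; the hook lies in the xz plane, x points to its gate side. In these notes, heights of the weight count from its underside, x from its middle axis.
- disc (a point): Centre of the flat top of the weight's brass disc, 32 mm up; disc radius 30 mm, 32 mm high. Axes as grip. The disc juts 10 mm forward of the hook above it, so raising it under the eye's bar, just in front of the hook, feels the bar's height.
- mouth (a point): Middle of the hook's opening in its front leg (leg x 12 to 20 mm): this point is at x 16 mm, 62 mm up, the best height for the bar's centre as it is pressed in. Opening 55 to 69 mm up, square-edged, flat steel above and below it. Frame: loop of 8 mm round steel, x -20 to 20 mm, 44 to 98 mm up, its roof sloping at 41 degrees to a peak at x 0. A bar 4 mm too high or low jams. Axes as grip.
- crook (a point): Where the centre of the eye's bar lies when the weight hangs from it: on the hook's middle axis under the peak of its roof, 83.4 mm up. Axes as grip.
- gate (a joint): Blue sprung gate shutting the mouth from inside: 24 mm long, 5 mm thick, hinged at its lower end (x 10, 50 mm up). 0 = shut; grows to 1.35 rad as its top swings inward (-x). The bar needs about 3 N to start it, 7 N to pass. With the bar at the hook's middle axis it still holds the gate open; lowering the hook lets the bar rise past the gate's tip (74 mm up) into the crook, and the gate snaps shut.
- eye_mid (a point): Middle of the eye's height range, 185 mm above the bench, fixed to the post. The eye's level cross bar (8 mm round steel, along y, 40 mm clear between its prongs) is straight above or below this point by up to 25 mm: set by hand, not measured, firm under load; feel or see it. Axes: z up, x from the bar to the load cell. Bring the hook with its x along this x, moving in +x.
- post: Load-cell post fixed to the bench; origin on the bench below the eye's bar, axes as eye_mid. From the bar, prongs run 48 mm in +x to the grey cell, 60 mm wide, top 7 mm above the bar's centre; nothing is higher. Stem (20 mm) 75 mm behind the bar, 40 mm square post below 110 mm, foot plate 12 mm high from 15 mm behind. Over 30 N spoils the cell.
- glue: White glue bottle with red cap, 54 mm across, 115 mm tall; origin under its centre. Leave it alone.
- block: Small piled wooden block of light slats, 50 x 50 x 60 mm; origin under its centre. Leave it alone.
- tray: Grey open tray, 90 x 120 x 30 mm; origin under its centre. Leave it alone.
Things that resemble listed ones, but are neither listed nor needed, are in the scene too. There is more than one size of the part that bears grip; the job needs the smaller.

How it is judged:
By the outcome, as a careful person would: the job done as asked, in the order asked, and still so for the second after the job is handed in, with the robot touching nothing.
It also fails if it takes over 54 s, if anything falls off the work surface, if the arm or the gripper's body presses on something with over 40 N, if the wrist force passes 120 N, or if a joint passes its speed limit or range.

## Working session

There is one attempt and no reset: what is moved stays moved. The work goes in short steps, Python scripts to look and compute and a tool call to move; the robot and the scene stay as the last step left them, time stands still between calls to the robot, and variables do not carry over. Pictures are saved under pics/ and viewed, and the job is handed in when it is done.

Besides the shell and the picture viewer there is one more tool, called after "Call:" by a JSON object that holds its "name" and its "arguments". move_arm: Moves the arm, as the interface text tells. Its arguments: {"type":"object","properties":{"rows":{"type":"array"}},"required":["rows"]}

```bash
mkdir -p pics
python3 - <<'E'
from cell import env
import cv2,numpy as np
s=env.state();print(s)
for n in ["scene","side","wrist"]:
    c=env.calibration(n);print(n,c)
    p,d=env.read_camera(n);cv2.imwrite(f"pics/{n}0.png",p);np.save(f"pics/{n}0.npy",d)
E
```

```text
{'t': 0.0, 'joints': array([-1.29758570e+00,  4.91545146e-01,  1.55948490e+00,  3.90553172e-05,
        1.09168937e+00, -1.05604792e-01]), 'qvel': array([ 0.00102389,  0.00028888, -0.00035943,  0.00135564, -0.00127351,
       -0.00021664]), 'tau': array([ 1.01998348e-04, -6.12650514e+01, -2.58181536e+01,  6.92732655e-02,
        4.82646713e-02, -6.94824030e-05]), 'eef_pos': array([ 231.0998401 , -580.44972376,  233.05848327]), 'tcp_rot': array([-1.57064311e+00,  1.11683539e-03, -1.19199884e+00]), 'ft_force': array([ 0.32694658, -0.09534992, -0.80747352]), 'moment': array([-0.00446645,  0.00801401, -0.00216756]), 'opening': 1.0046576311379747}
scene {'vertical_fov': 56.653672293811454, 'cx': 257.4515370303211, 'cy': 197.60611760933057, 'eye': array([1132.76853861,  281.58614922,  758.73625296]), 'rotation': array([ 0.8247263 , -0.02077399,  2.07396997])}
side {'vertical_fov': 54.46974527345253, 'cx': 253.78594549430275, 'cy': 197.6832119818879, 'eye': array([358.75827919, 702.42272167, 946.82836005]), 'rotation': array([ 0.7460771 ,  0.02116236, -2.9151675 ])}
wrist {'vertical_fov': 59.511447911279284, 'cx': 255.17162957037797, 'cy': 192.96271933970792, 'eye': array([ 295.37935318, -554.73373918,  383.98182575]), 'rotation': array([-0.25035838,  0.00140164, -1.19229989])}
```

View pics/scene0.png

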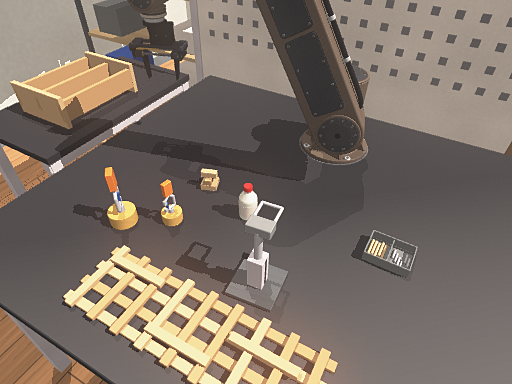

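View pics/side0.png

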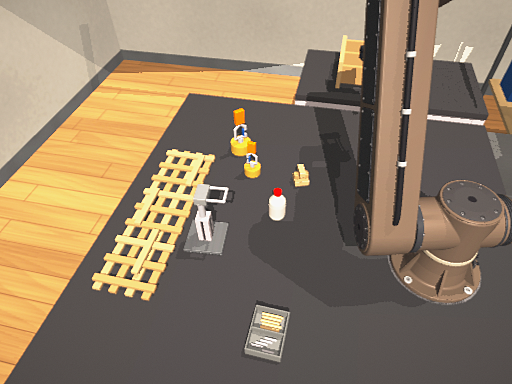

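View pics/wrist0.png

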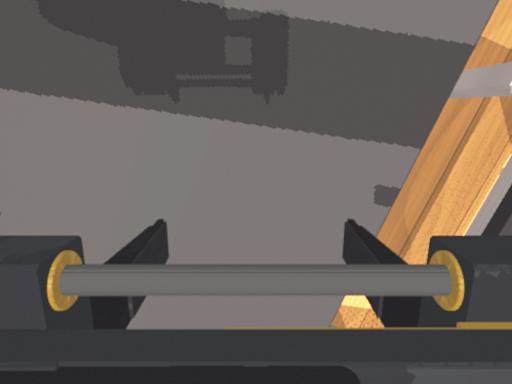

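Candidates for the weight: the large one at scene (122,205) / side (240,140), and the small one at scene (172,208) / side (252,165). The smaller one is wanted. I'll check it in crops and measure.

```bash
cat > h.py <<'E'
import numpy as np,cv2
from scipy.spatial.transform import Rotation as R
def cam(c):
    f=192/np.tan(np.radians(c['vertical_fov']/2))
    return f,c['cx'],c['cy'],np.array(c['eye']),R.from_euler('xyz',c['rotation']).as_matrix()
def ray(c,u,v):
    f,cx,cy,e,M=cam(c); u=np.asarray(u,float);v=np.asarray(v,float)
    d=np.stack([(u-cx)/f,-(v-cy)/f,-np.ones_like(u)],-1)
    return e,d@M.T
def pts(c,u,v,d):
    e,r=ray(c,u,v); return e+r*np.asarray(d)[...,None]
def proj(c,P):
    f,cx,cy,e,M=cam(c); q=(np.asarray(P)-e)@M
    return cx+f*q[...,0]/-q[...,2], cy-f*q[...,1]/-q[...,2]
def tri(c1,p1,c2,p2):
    e1,r1=ray(c1,*p1);e2,r2=ray(c2,*p2)
    A=np.stack([r1,-r2],1);s=np.linalg.lstsq(A,e2-e1,rcond=None)[0]
    a=e1+s[0]*r1;b=e2+s[1]*r2
    return (a+b)/2,np.linalg.norm(a-b)
E
python3 - <<'E'
from cell import env
from h import *
for n,cr in [("scene",[(90,150,210,240),(215,180,305,310)]),("side",[(215,95,285,190),(170,170,245,260)])]:
    c=env.calibration(n);p=cv2.imread(f"pics/{n}0.png");d=np.load(f"pics/{n}0.npy")
    ims=[cv2.resize(p[b:e,a:q],(400,int(400*(e-b)/(q-a))),interpolation=cv2.INTER_CUBIC) for a,b,q,e in cr]
    H=max(i.shape[0] for i in ims)
    cv2.imwrite(f"pics/{n}_crop.png",np.hstack([cv2.copyMakeBorder(i,0,H-i.shape[0],0,0,0) for i in ims]))
    hsv=cv2.cvtColor(p,cv2.COLOR_BGR2HSV)
    for nm,lo,hi in [("orange",(3,200,120),(14,255,255)),("brass",(16,150,120),(25,255,255)),("blue",(105,100,60),(130,255,255)),("red",(172,150,80),(180,255,255))]:
        m=cv2.inRange(hsv,lo,hi);k,l,st,ce=cv2.connectedComponentsWithStats(m)
        for i in range(1,k):
            if st[i,4]>12:
                vv,uu=np.where(l==i);P=pts(c,uu,vv,d[vv,uu])
                if 300<np.median(P[:,0])<1100 and abs(np.median(P[:,1]))<900: print(n,nm,st[i],ce[i].round(1),np.median(P,0).round(1),P.min(0).round(),P.max(0).round())
E
```

```text
scene brass [105 167   7   9  57] [108.1 171.3] [ 683.5 -389.7  180.1] [ 667. -405.  178.] [ 698. -374.  182.]
scene brass [161 180   9   6  24] [165.1 182.4] [ 610.4 -273.7  138.4] [ 598. -279.  136.] [ 621. -265.  142.]
scene brass [108 204  10  10  37] [113.2 209.3] [ 692.8 -411.    40.1] [ 676. -427.   38.] [ 709. -390.   43.]
scene blue [117 192   4   9  21] [118.4 196.2] [ 673.5 -395.8   82.8] [ 669. -400.   67.] [ 676. -395.   94.]
side orange [234 113   3  13  16] [234.4 119.4] [ 697.  -375.9  144.6] [ 359. -382.  126.] [700. 702. 947.]
side brass [234 108  10  17 123] [239.  116.2] [ 681.  -385.8  159.4] [ 667. -404.  125.] [ 698. -370.  182.]
side brass [231 140  25  16 228] [242.8 148.5] [ 666.4 -353.    34.1] [ 359. -456.   -3.] [718. 702. 947.]
side brass [244 163  17  15 118] [251.3 171.9] [ 608.1 -249.7   17.8] [ 359. -291.   -4.] [642. 702. 947.]
side blue [241 128   4   8  17] [242.5 131.2] [ 675.1 -397.8   81.3] [ 671. -507.   -3.] [ 712. -393.   97.]
```

```bash
ls pics
```

```text
scene0.npy
scene0.png
scene_crop.png
side0.npy
side0.png
side_crop.png
wrist0.npy
wrist0.png
```

View pics/scene_crop.png

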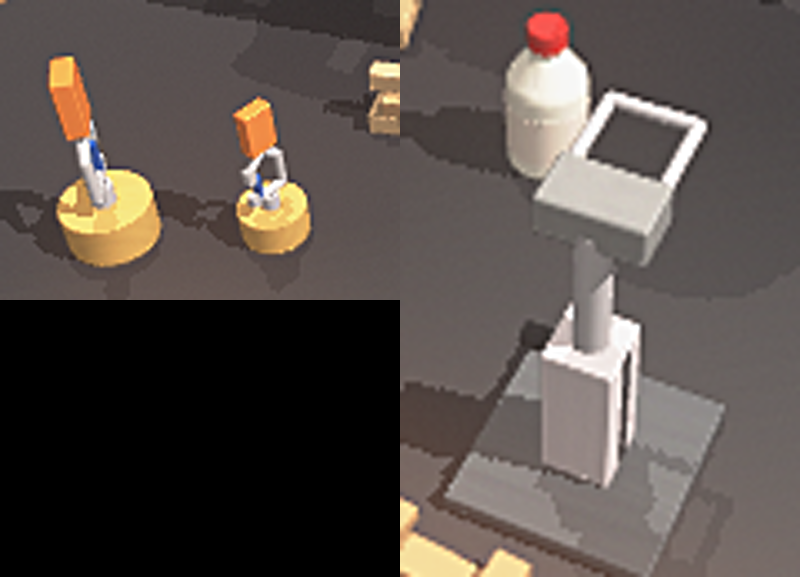

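View pics/side_crop.png

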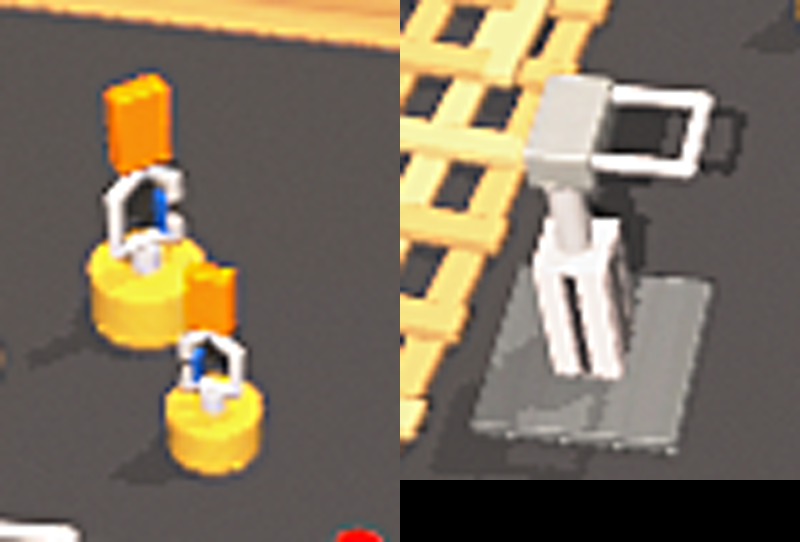

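The crops confirm it. The small weight is at scene (172,208), with its blue gate facing the camera's left. The eye frame is at scene (262–284,202–208) and side (224–228,188–202). Next I'll measure both from the two views.

Run:
```python
from cell import env
from h import *
cs=env.calibration("scene");ci=env.calibration("side")
for a,b in [((283.9,208.1),(224.4,202.2)),((262.7,201.8),(227.8,188.2))]:
    print("bar",tri(cs,a,ci,b))
for n,c in (("scene",cs),("side",ci)):
    p=cv2.imread(f"pics/{n}0.png");d=np.load(f"pics/{n}0.npy");hsv=cv2.cvtColor(p,cv2.COLOR_BGR2HSV)
    x0,y0,x1,y1=(155,175,195,228) if n=="scene" else (240,135,265,180)
    mk=cv2.inRange(hsv,(0,140,80),(30,255,255))
    vv,uu=np.where(mk>0);k=(uu>x0)&(uu<x1)&(vv>y0)&(vv<y1);uu,vv=uu[k],vv[k]
    P=pts(c,uu,vv,d[vv,uu]);ok=(d[vv,uu]>0)&(P[:,1]>-320);P=P[ok]
    for lo,hi in ((108,134),(136,146),(29,36)):
        q=P[(P[:,2]>lo)&(P[:,2]<hi)]
        if len(q)>3:print(n,lo,len(q),q.mean(0).round(1),q.min(0).round(),q.max(0).round(), [cv2.minAreaRect(q[:,:2].astype(np.float32))])
    # post: grey head by depth
    x0,y0,x1,y1=(240,195,290,240) if n=="scene" else (190,180,232,215)
    g=np.mgrid[y0:y1,x0:x1];vv,uu=g[0].ravel(),g[1].ravel();P=pts(c,uu,vv,d[vv,uu])
    k=(P[:,2]>140)&(P[:,2]<240);q=P[k];z=q[:,2];print(n,"head z pct",np.percentile(z,[5,50,75,90,97]).round(1),q.min(0).round(),q.max(0).round())
    t=q[z>np.percentile(z,60)];print(cv2.minAreaRect(t[:,:2].astype(np.float32)),t.mean(0))
```

```text
bar (array([601.8471728 ,  69.62853392, 204.20267943]), np.float64(0.5981780764819841))
bar (array([607.06994981,  18.33094638, 204.38403454]), np.float64(2.144762518503313))
scene 108 79 [ 613.6 -268.6  121.5] [ 597. -279.  108.] [ 626. -264.  134.] [((612.2814331054688, -267.1268005371094), (12.31500244140625, 29.04306983947754), 63.030128479003906)]
scene 136 34 [ 610.9 -273.3  138.4] [ 595. -280.  136.] [ 622. -265.  142.] [((608.7777099609375, -272.8167419433594), (15.06114387512207, 27.304115295410156), 85.66134643554688)]
scene 29 56 [ 619.5 -268.4   30.6] [ 588. -297.   29.] [ 639. -243.   34.] [((616.16650390625, -272.67626953125), (55.036746978759766, 43.23180389404297), 75.15995788574219)]
scene head z pct [188.7 209.  211.5 212.4 213.1] [603.  16. 172.] [694.  80. 215.]
((650.9332275390625, 45.787899017333984), (82.18724060058594, 57.65866470336914), 7.472009181976318) [673.62874128  49.05610549 211.8489638 ]
side 108 53 [ 609.6 -267.9  120.2] [ 597. -279.  108.] [ 626. -262.  134.] [((611.1307983398438, -271.9062194824219), (15.384692192077637, 28.928213119506836), 79.40386962890625)]
side 136 18 [ 612.6 -271.2  138.2] [ 596. -279.  136.] [ 624. -263.  142.] [((611.3372802734375, -272.8601989746094), (24.431547164916992, 17.402206420898438), 30.748714447021484)]
side 29 60 [ 610.  -263.4   30.9] [ 583. -297.   29.] [ 638. -241.   35.] [((609.35400390625, -267.769775390625), (58.09920120239258, 47.51284408569336), 39.6906623840332)]
side head z pct [156.7 208.4 211.  212.3 213.2] [603.  16. 141.] [694.  81. 215.]
((649.840576171875, 46.17132568359375), (84.76876831054688, 59.17177963256836), 7.620752811431885) [670.96785683  49.18440103 211.5499399 ]
```

Call:
{"name": "move_arm", "arguments": {"rows": [{"tx": -1.21, "ty": -0.22, "tz": 3.89, "grip": 100}, {"tx": -1.21, "ty": -0.22, "tz": 3.89, "grip": 100}, {"tx": -1.21, "ty": -0.22, "tz": 3.89, "grip": 100}, {"tx": -1.21, "ty": -0.22, "tz": 3.89, "grip": 100}, {"tx": -1.21, "ty": -0.22, "tz": 3.89, "grip": 100}, {"tx": -1.21, "ty": -0.22, "tz": 3.89, "grip": 100}, {"tx": -1.21, "ty": -0.22, "tz": 3.89, "grip": 100}, {"tx": -1.21, "ty": -0.22, "tz": 3.89, "grip": 100}, {"tx": -1.21, "ty": -0.22, "tz": 3.89, "grip": 100}, {"tx": -1.21, "ty": -0.22, "tz": 3.89, "grip": 100}]}}

```text
validation failed for argument at $.ro...
```

Call:
{"name": "move_arm", "arguments": {"rows": [{"tx": -1.21, "ty": -0.22, "tz": 3.89, "grip": 100}, {"tx": -1.21, "ty": -0.22, "tz": 3.89, "grip": 100}, {"ry": -0.1, "grip": 100}, {"ry": -0.1, "grip": 100}, {"ry": -0.1, "grip": 100}, {"ry": -0.1, "grip": 100}, {"ry": -0.1, "grip": 100}, {"ry": -0.1, "grip": 100}, {"ry": -0.1, "grip": 100}, {"ry": -0.1, "grip": 100}]}}

```text
validation failed for argument at $.ro...
```

Call:
{"name": "move_arm", "arguments": {"rows": [{"ry": -0.1, "grip": 100}, {"ry": -0.1, "grip": 100}, {"grip": 100}, {"grip": 100}]}}

```text
validation failed for argument at $.ro...
```

Run:
```python
from cell import env
from h import *
import pickle
c=env.calibration("wrist");p,d=env.read_camera("wrist");print(env.state())
cv2.imwrite("pics/w1.png",p);np.save("pics/w1.npy",d);pickle.dump(c,open("pics/w1.pkl","wb"))
hsv=cv2.cvtColor(p,cv2.COLOR_BGR2HSV)
m=cv2.inRange(hsv,(0,140,80),(30,255,255))
vv,uu=np.where(m>0);P=pts(c,uu,vv,d[vv,uu]);k=(abs(P[:,0]-611)<45)&(abs(P[:,1]+272)<45);P=P[k];uu,vv=uu[k],vv[k]
for lo,hi in ((135,146),(27,37)):
    q=(P[:,2]>lo)&(P[:,2]<hi);Q=P[q];print(lo,len(Q),Q.mean(0),cv2.minAreaRect(Q[:,:2].astype(np.float32)),uu[q].mean(),vv[q].mean())
    if hi<40: print(cv2.minEnclosingCircle(Q[:,:2].astype(np.float32)))
```

```text
{'t': 0.2, 'joints': array([-1.29761419e+00,  4.91296386e-01,  1.55919825e+00,  2.01297966e-06,
        1.09170713e+00, -1.05567113e-01]), 'qvel': array([ 9.45702271e-06, -2.29065448e-03, -1.81522756e-03, -5.50350779e-05,
        7.58779786e-04,  6.35930028e-04]), 'tau': array([-2.67127444e-05, -6.12386584e+01, -2.58107042e+01,  6.91346009e-02,
        4.71588888e-02, -9.82600523e-05]), 'eef_pos': array([ 231.10882612, -580.57822067,  233.31178692]), 'tcp_rot': array([-1.57073037e+00,  6.05530120e-04, -1.19204799e+00]), 'ft_force': array([ 0.30908342, -0.35787011,  0.9354756 ]), 'moment': array([-0.01712113,  0.03039735,  0.0629506 ]), 'opening': 0.9984677191925297}
135 0 [nan nan nan] ((0.0, 0.0), (0.0, 0.0), 0.0) nan nan
27 0 [nan nan nan] ((0.0, 0.0), (0.0, 0.0), 0.0) nan nan
((0.0, 0.0), 0.0)<stdin>:10: RuntimeWarning: Mean of empty slice.
  ret = um.true_divide(
  ret = ret.dtype.type(ret / rcount)
```

View pics/w1.png

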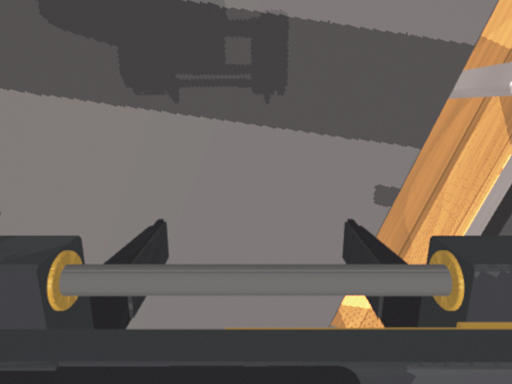

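The moves were refused, probably because rows need every key. I'll retry with full rows.

Call:
{"name": "move_arm", "arguments": {"rows": [{"tx": -1.21, "ty": -0.22, "tz": 3.89, "rx": 0, "ry": 0, "rz": 0, "grip": 100}, {"tx": -1.21, "ty": -0.22, "tz": 3.89, "rx": 0, "ry": 0, "rz": 0, "grip": 100}, {"tx": -1.21, "ty": -0.22, "tz": 3.89, "rx": 0, "ry": 0, "rz": 0, "grip": 100}, {"tx": -1.21, "ty": -0.22, "tz": 3.89, "rx": 0, "ry": 0, "rz": 0, "grip": 100}, {"tx": -1.21, "ty": -0.22, "tz": 3.89, "rx": 0, "ry": 0, "rz": 0, "grip": 100}, {"tx": -1.21, "ty": -0.22, "tz": 3.89, "rx": 0, "ry": 0, "rz": 0, "grip": 100}, {"tx": -1.21, "ty": -0.22, "tz": 3.89, "rx": 0, "ry": 0, "rz": 0, "grip": 100}, {"tx": -1.21, "ty": -0.22, "tz": 3.89, "rx": 0, "ry": 0, "rz": 0, "grip": 100}, {"tx": -1.21, "ty": -0.22, "tz": 3.89, "rx": 0, "ry": 0, "rz": 0, "grip": 100}, {"tx": -1.21, "ty": -0.22, "tz": 3.89, "rx": 0, "ry": 0, "rz": 0, "grip": 100}]}}

```text
t: 1.03
eef_pos: [549.1, -322.8, 255.7]
tcp_rot: [-1.571, 0.0, -1.192]
ft_force: [-0.6, -1.1, 0.7]
opening: 1.001
```

Call:
{"name": "move_arm", "arguments": {"rows": [{"tx": -1.21, "ty": -0.22, "tz": 3.89, "rx": 0, "ry": 0, "rz": 0, "grip": 100}, {"tx": -1.21, "ty": -0.22, "tz": 3.89, "rx": 0, "ry": 0, "rz": 0, "grip": 100}, {"tx": 0, "ty": 0, "tz": 0, "rx": 0, "ry": -0.1, "rz": 0, "grip": 100}, {"tx": 0, "ty": 0, "tz": 0, "rx": 0, "ry": -0.1, "rz": 0, "grip": 100}, {"tx": 0, "ty": 0, "tz": 0, "rx": 0, "ry": -0.1, "rz": 0, "grip": 100}, {"tx": 0, "ty": 0, "tz": 0, "rx": 0, "ry": -0.1, "rz": 0, "grip": 100}, {"tx": 0, "ty": 0, "tz": 0, "rx": 0, "ry": -0.1, "rz": 0, "grip": 100}, {"tx": 0, "ty": 0, "tz": 0, "rx": 0, "ry": -0.1, "rz": 0, "grip": 100}, {"tx": 0, "ty": 0, "tz": 0, "rx": 0, "ry": -0.1, "rz": 0, "grip": 100}, {"tx": 0, "ty": 0, "tz": 0, "rx": 0, "ry": -0.1, "rz": 0, "grip": 100}]}}

```text
t: 1.87
eef_pos: [611.1, -273.1, 259.8]
tcp_rot: [-1.571, 0.0, -0.387]
ft_force: [-0.3, 0.3, -0.5]
opening: 1.0
```

Call:
{"name": "move_arm", "arguments": {"rows": [{"tx": 0, "ty": 0, "tz": 0, "rx": 0, "ry": -0.1, "rz": 0, "grip": 100}, {"tx": 0, "ty": 0, "tz": 0, "rx": 0, "ry": -0.1, "rz": 0, "grip": 100}, {"tx": 0, "ty": 0, "tz": 0, "rx": 0, "ry": 0, "rz": 0, "grip": 100}]}}

```text
t: 2.12
eef_pos: [611.1, -273.1, 259.8]
tcp_rot: [-1.571, 0.0, -0.187]
ft_force: [-0.2, 0.1, 0.5]
opening: 0.999
```

```bash
cat > look.py <<'E'
from cell import env
from h import *
import pickle,sys
n=sys.argv[1]
c=env.calibration("wrist");p,d=env.read_camera("wrist");s=env.state();print({k:np.round(s[k],3) for k in ('t','joints','eef_pos','tcp_rot','ft_force','moment','opening')})
cv2.imwrite(f"pics/{n}.png",p);np.save(f"pics/{n}.npy",d);pickle.dump(c,open(f"pics/{n}.pkl","wb"))
E
python3 look.py w2
cat > m.py <<'E'
from h import *
import pickle
c=pickle.load(open("pics/w2.pkl","rb"));p=cv2.imread("pics/w2.png");d=np.load("pics/w2.npy")
hsv=cv2.cvtColor(p,cv2.COLOR_BGR2HSV)
m=cv2.inRange(hsv,(0,140,80),(30,255,255))
vv,uu=np.where(m>0);P=pts(c,uu,vv,d[vv,uu]);k=(abs(P[:,0]-611)<45)&(abs(P[:,1]+272)<45);P=P[k];uu,vv=uu[k],vv[k]
for lo,hi in ((135,146),(27,37)):
    q=(P[:,2]>lo)&(P[:,2]<hi);Q=P[q];print(lo,len(Q),Q.mean(0),cv2.minAreaRect(Q[:,:2].astype(np.float32)),uu[q].mean(),vv[q].mean())
    if hi<40: print(cv2.minEnclosingCircle(Q[:,:2].astype(np.float32)))
E
python3 m.py
```

```text
{'t': np.float64(2.167), 'joints': array([-0.519,  0.534,  1.407, -0.   ,  1.2  , -0.325]), 'eef_pos': array([ 611.13, -273.14,  259.84]), 'tcp_rot': array([-1.571,  0.   , -0.194]), 'ft_force': array([0.381, 0.524, 0.139]), 'moment': array([-0.024, -0.067,  0.032]), 'opening': np.float64(1.002)}
135 554 [ 610.81655078 -273.15815624  139.3018356 ] ((610.647705078125, -273.74566650390625), (14.545512199401855, 28.018644332885742), 83.30278778076172) 255.34115523465704 193.3664259927798
27 1133 [ 612.59819052 -262.90658127   31.54399636] ((611.853759765625, -269.5212707519531), (51.15079879760742, 58.86119079589844), 77.4786376953125) 255.216240070609 160.90026478375992
((610.8838500976562, -273.4586486816406), 29.740848541259766)
```

View pics/w2.png

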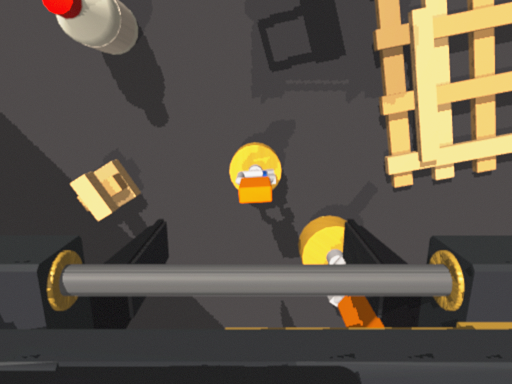

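The wrist view shows the small weight's grip at pixel (255,193), which is (610.7,-273.5) in the world with yaw ≈ -0.117. The large one at (350,300) is clear of the jaws. I'll align and descend.

Call:
{"name": "move_arm", "arguments": {"rows": [{"tx": 0, "ty": 3, "tz": -0.03, "rx": 0, "ry": -0.077, "rz": 0, "grip": 100}, {"tx": 0, "ty": 4, "tz": 0, "rx": 0, "ry": 0, "rz": 0, "grip": 100}, {"tx": 0, "ty": 4, "tz": 0, "rx": 0, "ry": 0, "rz": 0, "grip": 100}, {"tx": 0, "ty": 2.3, "tz": 0, "rx": 0, "ry": 0, "rz": 0, "grip": 100}, {"tx": 0, "ty": 1, "tz": 0, "rx": 0, "ry": 0, "rz": 0, "grip": 100}, {"tx": 0, "ty": 0, "tz": 0, "rx": 0, "ry": 0, "rz": 0, "grip": 50}, {"tx": 0, "ty": 0, "tz": 0, "rx": 0, "ry": 0, "rz": 0, "grip": 20}, {"tx": 0, "ty": 0, "tz": 0, "rx": 0, "ry": 0, "rz": 0, "grip": 0}, {"tx": 0, "ty": 0, "tz": 0, "rx": 0, "ry": 0, "rz": 0, "grip": 0}, {"tx": 0, "ty": 0, "tz": 0, "rx": 0, "ry": 0, "rz": 0, "grip": 0}]}}

```text
t: 3.0
eef_pos: [611.6, -273.7, 118.6]
tcp_rot: [-1.572, -0.002, -0.115]
ft_force: [0.5, 0.2, -0.6]
opening: 0.701
```

Call:
{"name": "move_arm", "arguments": {"rows": [{"tx": 0, "ty": 0, "tz": 0, "rx": 0, "ry": 0, "rz": 0, "grip": 0}, {"tx": 0, "ty": 0, "tz": 0, "rx": 0, "ry": 0, "rz": 0, "grip": 0}, {"tx": 0, "ty": 0, "tz": 0, "rx": 0, "ry": 0, "rz": 0, "grip": 0}, {"tx": 0, "ty": 0, "tz": 0, "rx": 0, "ry": 0, "rz": 0, "grip": 0}]}}

```text
t: 3.33
eef_pos: [611.1, -273.5, 117.2]
tcp_rot: [-1.571, -0.0, -0.115]
ft_force: [0.4, 0.0, 0.2]
opening: 0.425
```

Run:
```python
from h import *
from cell import env
s=env.state();print(s['opening'],s['eef_pos'],s['tcp_rot'],s['ft_force'])
# glue cap, block from pics
for n in("scene","side"):
    c=env.calibration(n);p=cv2.imread(f"pics/{n}0.png");d=np.load(f"pics/{n}0.npy")
    x0,y0,x1,y1=(236,182,258,222) if n=="scene" else (268,187,287,220)
    g=np.mgrid[y0:y1,x0:x1];v,u=g[0].ravel(),g[1].ravel();P=pts(c,u,v,d[v,u]);P=P[(P[:,2]>60)&(P[:,2]<120)&(P[:,0]<560)];print(n,P.min(0),P.max(0))
```

```text
0.4248221647946787 [ 611.13461345 -273.50478952  117.16924504] [-1.57094818e+00 -1.95771326e-04 -1.15066534e-01] [0.35255674 0.00339926 0.23749051]
scene [ 464.34262773 -115.84826212   60.31464644] [512.58262795 -64.32926977 115.34863438]
side [ 459.19067469 -102.79850447   60.16681567] [510.09593698 -62.91434623 115.44904228]
```

Call:
{"name": "move_arm", "arguments": {"rows": [{"tx": 0, "ty": 0, "tz": 0, "rx": 0, "ry": 0, "rz": 0, "grip": 0}, {"tx": 0, "ty": 0, "tz": 0, "rx": 0, "ry": 0, "rz": 0, "grip": 0}, {"tx": 0, "ty": 0, "tz": 0, "rx": 0, "ry": 0, "rz": 0, "grip": 0}, {"tx": 0, "ty": 0, "tz": 0, "rx": 0, "ry": 0, "rz": 0, "grip": 0}, {"tx": 0, "ty": 0, "tz": 0, "rx": 0, "ry": 0, "rz": 0, "grip": 0}, {"tx": 0, "ty": 0, "tz": 0, "rx": 0, "ry": 0, "rz": 0, "grip": 0}, {"tx": 0, "ty": -0.5, "tz": 0, "rx": 0, "ry": 0, "rz": 0, "grip": 0}, {"tx": 0, "ty": -0.5, "tz": 0, "rx": 0, "ry": 0, "rz": 0, "grip": 0}]}}

```text
t: 4.0
eef_pos: [610.8, -273.2, 126.8]
tcp_rot: [-1.57, 0.001, -0.115]
ft_force: [-0.1, -0.0, -4.3]
opening: 0.292
```

Held: the opening is 27.8 mm and the load about 0.44 kg. I'll lift it and carry it in front of the eye.

Call:
{"name": "move_arm", "arguments": {"rows": [{"tx": 0, "ty": -2, "tz": 0, "rx": 0, "ry": 0, "rz": 0, "grip": 0}, {"tx": 0, "ty": -3.5, "tz": 0, "rx": 0, "ry": 0, "rz": 0, "grip": 0}, {"tx": 0, "ty": -3.5, "tz": 0, "rx": 0, "ry": 0, "rz": 0, "grip": 0}, {"tx": 0, "ty": -3, "tz": 0, "rx": 0, "ry": 0, "rz": 0, "grip": 0}, {"tx": -0.5, "ty": -2, "tz": 1.5, "rx": 0, "ry": 0, "rz": 0, "grip": 0}, {"tx": -1, "ty": 0, "tz": 3, "rx": 0, "ry": 0, "rz": 0, "grip": 0}, {"tx": -1.1, "ty": 0, "tz": 3.2, "rx": 0, "ry": 0, "rz": 0, "grip": 0}, {"tx": -1.1, "ty": 0, "tz": 3.2, "rx": 0, "ry": 0, "rz": 0, "grip": 0}, {"tx": -1.1, "ty": 0, "tz": 3.2, "rx": 0, "ry": 0, "rz": 0, "grip": 0}, {"tx": -1.1, "ty": 0, "tz": 3.2, "rx": 0, "ry": 0, "rz": 0, "grip": 0}]}}

```text
t: 4.83
eef_pos: [571.5, -93.4, 267.4]
tcp_rot: [-1.571, -0.0, -0.115]
ft_force: [2.0, -0.1, -4.1]
opening: 0.293
```

Call:
{"name": "move_arm", "arguments": {"rows": [{"tx": -1.1, "ty": 0, "tz": 3.2, "rx": 0, "ry": 0, "rz": 0, "grip": 0}, {"tx": -1.1, "ty": 0, "tz": 3.2, "rx": 0, "ry": 0, "rz": 0, "grip": 0}, {"tx": -1.1, "ty": 0, "tz": 3.2, "rx": 0, "ry": 0, "rz": 0, "grip": 0}, {"tx": -0.8, "ty": 0, "tz": 2.5, "rx": 0, "ry": 0, "rz": 0, "grip": 0}, {"tx": -0.3, "ty": 0, "tz": 1.3, "rx": 0, "ry": -0.05, "rz": 0, "grip": 0}, {"tx": 0, "ty": 0, "tz": 0, "rx": 0, "ry": -0.1, "rz": 0, "grip": 0}, {"tx": 0, "ty": 0, "tz": 0, "rx": 0, "ry": -0.08, "rz": 0, "grip": 0}, {"tx": 0, "ty": 0, "tz": 0, "rx": 0, "ry": 0, "rz": 0, "grip": 0}, {"tx": 0, "ty": 0, "tz": 0, "rx": 0, "ry": 0, "rz": 0, "grip": 0}]}}

```text
t: 5.58
eef_pos: [543.9, 43.4, 267.2]
tcp_rot: [-1.571, -0.0, 0.112]
ft_force: [-0.6, -0.8, -4.8]
opening: 0.296
```

```bash
python3 look.py w3
```

```text
{'t': np.float64(5.633), 'joints': array([-0.042,  0.344,  1.71 , -0.   ,  1.087, -0.154]), 'eef_pos': array([543.928,  43.244, 267.193]), 'tcp_rot': array([-1.571, -0.   ,  0.112]), 'ft_force': array([ 0.226, -0.088, -3.814]), 'moment': array([ 0.03 , -0.092,  0.007]), 'opening': np.float64(0.294)}
```

View pics/w3.png

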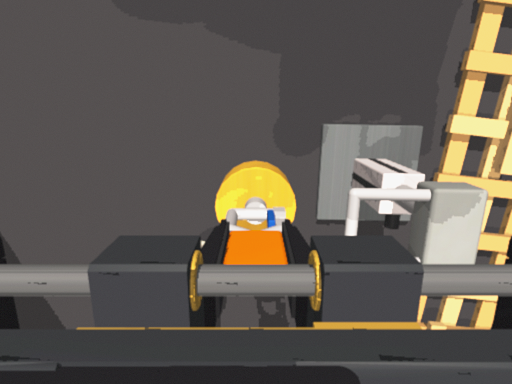

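The wrist view shows the bar's +y end at (352,192–235), one prong at row 195 and the cell at (445,220). The hook, with its blue gate at (270,215), faces the bar. Next I'll measure the bar and head from depth.

```bash
cat > e.py <<'E'
from h import *
import pickle,sys
n=sys.argv[1]
c=pickle.load(open(f"pics/{n}.pkl","rb"));d=np.load(f"pics/{n}.npy")
def reg(x0,y0,x1,y1):
    g=np.mgrid[y0:y1,x0:x1];v,u=g[0].ravel(),g[1].ravel();P=pts(c,u,v,d[v,u]);return u,v,P[:, :]
u,v,P=reg(340,202,362,236);k=(P[:,2]>190)&(P[:,2]<225);B=P[k]
print("bar",len(B),B.mean(0),B.min(0),B.max(0),"zpct",np.percentile(B[:,2],[50,90,98]))
b=np.polyfit(B[:,1],B[:,0],1);print("bar dir yaw",-np.arctan(b[0]))
u,v,P=reg(365,188,412,203);k=(P[:,2]>190)&(P[:,2]<225);B=P[k];print("prong",B.mean(0),np.polyfit(B[:,0],B[:,1],1)[0],np.percentile(B[:,2],[50,90,98]),B.min(0),B.max(0))
u,v,P=reg(415,180,482,262);k=(P[:,2]>207)&(P[:,2]<220);B=P[k];print("head",np.median(B,0),B.min(0),B.max(0),cv2.minAreaRect(B[:,:2].astype(np.float32)))
u,v,P=reg(318,120,425,222);k=(P[:,2]>6)&(P[:,2]<18);B=P[k];print("foot",B.min(0),B.max(0),cv2.minAreaRect(B[:,:2].astype(np.float32)))
p=cv2.imread(f"pics/{n}.png");hsv=cv2.cvtColor(p,cv2.COLOR_BGR2HSV);m=cv2.inRange(hsv,(16,140,80),(30,255,255));m[:150]=0;m[255:]=0;m[:,:205]=0;m[:,305:]=0
v,u=np.where(m>0);P=pts(c,u,v,d[v,u]);k=(P[:,2]>170)&(P[:,2]<190);print("disc top",np.median(P[k],0),cv2.minEnclosingCircle(P[k][:,:2].astype(np.float32)))
E
python3 e.py w3
python3 - <<'E'
from h import *
from cell import env
for n,(x0,y0,x1,y1) in (("scene",(225,195,300,240)),("side",(185,180,235,215))):
    c=env.calibration(n);d=np.load(f"pics/{n}0.npy")
    g=np.mgrid[y0:y1,x0:x1];v,u=g[0].ravel(),g[1].ravel();P=pts(c,u,v,d[v,u]);
    k=(P[:,2]>202)&(P[:,2]<216)&(P[:,0]>645);B=P[k];print(n,"head",np.median(B,0),B.min(0),B.max(0),cv2.minAreaRect(B[:,:2].astype(np.float32)))
    k=(P[:,2]>197)&(P[:,2]<216)&(P[:,0]<625)&(P[:,0]>590);B=P[k];print(n,"bar",np.median(B,0),B.min(0),B.max(0))
E
```

```text
bar 411 [606.80148848  49.7033148  208.72021215] [602.56923629  37.18373114 204.32462378] [612.37499205  61.07916497 211.9731122 ] zpct [208.89609756 210.15775312 210.69208948]
bar dir yaw 0.07339867390757512
prong [627.09745368  68.56231033 208.74170381] 0.08124196833769977 [208.96497691 210.10493268 210.68356041] [611.57353113  63.13986943 204.70924404] [642.7487758   73.04551589 211.2923656 ]
head [669.97209344  54.41912192 212.47331578] [642.96272565  24.64978147 207.00145056] [693.13753502  79.39375163 214.66587652] ((668.7753295898438, 52.25086975097656), (43.920867919921875, 52.614566802978516), 10.104270935058594)
foot [618.22945387 -14.46919167   6.03695933] [747.69439973 114.26389742  17.9653631 ] ((682.7655639648438, 49.18846893310547), (119.81403350830078, 120.1862564086914), 5.357059001922607)
disc top [541.51429961  54.21334072 181.85924187] ((543.881591796875, 42.689064025878906), 29.910280227661133)
scene head [677.2212077   50.41909451 211.26145969] [645.03234479  18.47958528 202.18899818] [693.58535145  79.34403858 214.8758111 ] ((667.7388916015625, 48.41154479980469), (48.793861389160156, 59.83370590209961), 3.504610776901245)
scene bar [610.3427158  46.4262709 207.9170437] [603.24165039  16.26619588 202.5610128 ] [624.75581085  71.47985464 210.55223589]
side head [670.12928115  52.60111635 210.79517262] [645.23198167  18.16826216 202.00799025] [693.67336983  80.82439652 215.46089454] ((667.7962036132812, 49.14168930053711), (48.262210845947266, 61.07028579711914), 4.645582675933838)
side bar [610.48106328  48.71480314 206.88360718] [603.30084006  16.32699081 200.78604276] [624.9899012   72.88253796 211.25628357]
```

The bar's centre is ≈ (607.5, 43.5, 205.3) with post yaw ≈ 0.083. Two independent values agree: the bar top gives 205.3 and the cell top minus 7 mm gives 205.4. The same picture puts the disc top at 181.9, where 182.0 was expected, so vision is good to about 1 mm. I'll align and go to the mouth height, TCP z 260.5.

Call:
{"name": "move_arm", "arguments": {"rows": [{"tx": 0, "ty": 0.35, "tz": -0.25, "rx": 0, "ry": 0.029, "rz": 0, "grip": 0}, {"tx": 0, "ty": 0.32, "tz": -0.25, "rx": 0, "ry": 0, "rz": 0, "grip": 0}, {"tx": 1, "ty": 0, "tz": 0, "rx": 0, "ry": 0, "rz": 0, "grip": 0}, {"tx": 1, "ty": 0, "tz": 0, "rx": 0, "ry": 0, "rz": 0, "grip": 0}, {"tx": 1, "ty": 0, "tz": 0, "rx": 0, "ry": 0, "rz": 0, "grip": 0}, {"tx": 0.3, "ty": 0, "tz": 0, "rx": 0, "ry": 0, "rz": 0, "grip": 0}, {"tx": 0, "ty": 0, "tz": 0, "rx": 0, "ry": 0, "rz": 0, "grip": 0}, {"tx": 0, "ty": 0, "tz": 0, "rx": 0, "ry": 0, "rz": 0, "grip": 0}]}}

```text
t: 6.3
eef_pos: [577.4, 41.3, 260.0]
tcp_rot: [-1.571, 0.001, 0.086]
ft_force: [-0.6, -0.3, -4.2]
opening: 0.294
```

```bash
python3 look.py w4
python3 - <<'E'
from cell import env
import cv2,numpy as np
from h import *
P=[]
for n in("scene","side"):
    p,d=env.read_camera(n);cv2.imwrite(f"pics/{n}4.png",p)
    u,v=[int(x) for x in proj(env.calibration(n),[595,42,200])]
    P.append(cv2.resize(p[v-30:v+30,u-33:u+33],(400,364),interpolation=cv2.INTER_CUBIC))
cv2.imwrite("pics/x4.png",np.hstack(P))
E
```

```text
{'t': np.float64(6.35), 'joints': array([-0.043,  0.399,  1.641, -0.   ,  1.102, -0.129]), 'eef_pos': array([577.207,  41.257, 260.122]), 'tcp_rot': array([-1.571e+00,  1.000e-03,  8.600e-02]), 'ft_force': array([-0.486, -0.313, -3.848]), 'moment': array([-0.014, -0.105,  0.013]), 'opening': np.float64(0.293)}
```

View pics/w4.png

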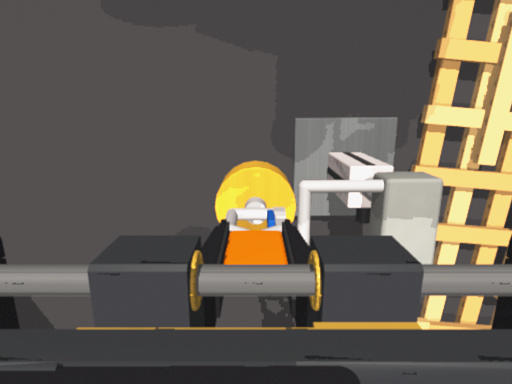

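View pics/x4.png

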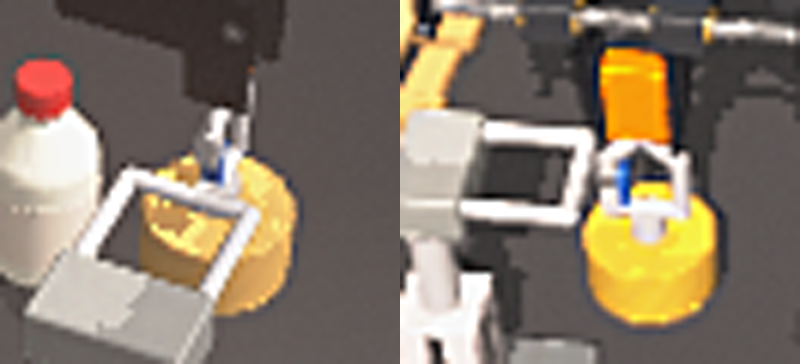

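The hook's mouth faces the bar centrally in both outside views. A quick re-measurement of the bar from this nearer wrist view, then I'll press.

Run:
```python
from h import *
import pickle
n="w4";c=pickle.load(open(f"pics/{n}.pkl","rb"));d=np.load(f"pics/{n}.npy")
def reg(x0,y0,x1,y1):
    g=np.mgrid[y0:y1,x0:x1];v,u=g[0].ravel(),g[1].ravel();return pts(c,u,v,d[v,u])
P=reg(292,196,316,238);B=P[(P[:,2]>195)&(P[:,2]<220)];print("bar",len(B),np.median(B,0),B.min(0),B.max(0),np.percentile(B[:,2],[50,90,97]),-np.polyfit(B[:,1],B[:,0],1)[0])
P=reg(370,172,445,262);B=P[(P[:,2]>207)&(P[:,2]<220)];print("head",np.median(B,0))
P=reg(220,165,290,205);B=P[(P[:,2]>165)&(P[:,2]<185)];print("disc",np.median(B,0),cv2.minEnclosingCircle(B[:,:2].astype(np.float32)))
```

```text
bar 494 [607.57782349  47.68481618 209.09653167] [602.80989118  32.74934006 205.02011839] [612.74518171  60.25966535 211.08287802] [209.09653167 210.14603071 210.56465007] 0.12411697818924662
head [673.4383186   57.38761347 212.5247812 ]
disc [575.3564695   55.01747004 174.57740493] ((576.1028442382812, 49.098541259765625), 26.271562576293945)
```

Call:
{"name": "move_arm", "arguments": {"rows": [{"tx": 0.5, "ty": 0, "tz": 0, "rx": 0, "ry": 0, "rz": 0, "grip": 0}, {"tx": 0.4, "ty": 0, "tz": 0, "rx": 0, "ry": 0, "rz": 0, "grip": 0}, {"tx": 0.2, "ty": 0, "tz": 0, "rx": 0, "ry": 0, "rz": 0, "grip": 0}, {"tx": 0.15, "ty": 0, "tz": 0, "rx": 0, "ry": 0, "rz": 0, "grip": 0}, {"tx": 0.15, "ty": 0, "tz": 0, "rx": 0, "ry": 0, "rz": 0, "grip": 0}, {"tx": 0, "ty": 0, "tz": 0, "rx": 0, "ry": 0, "rz": 0, "grip": 0}]}}

```text
t: 6.95
eef_pos: [591.6, 42.4, 260.2]
tcp_rot: [-1.571, 0.0, 0.086]
ft_force: [-0.8, -0.7, -4.5]
opening: 0.29
```

Call:
{"name": "move_arm", "arguments": {"rows": [{"tx": 0.15, "ty": 0, "tz": 0, "rx": 0, "ry": 0, "rz": 0, "grip": 0}, {"tx": 0.15, "ty": 0, "tz": 0, "rx": 0, "ry": 0, "rz": 0, "grip": 0}, {"tx": 0.1, "ty": 0, "tz": 0, "rx": 0, "ry": 0, "rz": 0, "grip": 0}]}}

```text
t: 7.2
eef_pos: [594.7, 42.7, 260.0]
tcp_rot: [-1.571, 0.002, 0.086]
ft_force: [-4.2, -1.2, -4.5]
opening: 0.296
```

Call:
{"name": "move_arm", "arguments": {"rows": [{"tx": 0.1, "ty": 0, "tz": 0, "rx": 0, "ry": 0, "rz": 0, "grip": 0}, {"tx": 0.1, "ty": 0, "tz": 0, "rx": 0, "ry": 0, "rz": 0, "grip": 0}, {"tx": 0.1, "ty": 0, "tz": 0, "rx": 0, "ry": 0, "rz": 0, "grip": 0}, {"tx": 0, "ty": 0, "tz": 0, "rx": 0, "ry": 0, "rz": 0, "grip": 0}]}}

```text
t: 7.53
eef_pos: [597.8, 43.0, 260.1]
tcp_rot: [-1.571, 0.002, 0.086]
ft_force: [-6.1, -0.9, -3.4]
opening: 0.291
```

Only gate-spring force so far (6 N at bar x ≈ 10), with no jam. I'll carry on to the middle axis.

Call:
{"name": "move_arm", "arguments": {"rows": [{"tx": 0.15, "ty": 0, "tz": 0, "rx": 0, "ry": 0, "rz": 0, "grip": 0}, {"tx": 0.15, "ty": 0, "tz": 0, "rx": 0, "ry": 0, "rz": 0, "grip": 0}, {"tx": 0.15, "ty": 0, "tz": 0, "rx": 0, "ry": 0, "rz": 0, "grip": 0}, {"tx": 0, "ty": 0, "tz": 0, "rx": 0, "ry": 0, "rz": 0, "grip": 0}]}}

```text
t: 7.87
eef_pos: [602.0, 43.4, 259.7]
tcp_rot: [-1.571, 0.003, 0.086]
ft_force: [-5.8, -1.2, -6.7]
opening: 0.294
```

Call:
{"name": "move_arm", "arguments": {"rows": [{"tx": 0.15, "ty": 0, "tz": 0, "rx": 0, "ry": 0, "rz": 0, "grip": 0}, {"tx": 0.15, "ty": 0, "tz": 0, "rx": 0, "ry": 0, "rz": 0, "grip": 0}, {"tx": 0.15, "ty": 0, "tz": 0, "rx": 0, "ry": 0, "rz": 0, "grip": 0}, {"tx": 0.1, "ty": 0, "tz": 0, "rx": 0, "ry": 0, "rz": 0, "grip": 0}, {"tx": 0, "ty": 0, "tz": 0, "rx": 0, "ry": 0, "rz": 0, "grip": 0}]}}

```text
t: 8.28
eef_pos: [607.5, 43.9, 259.4]
tcp_rot: [-1.571, 0.003, 0.086]
ft_force: [-4.7, 0.5, -9.2]
opening: 0.293
```

```bash
cat > v.py <<'E'
from cell import env
import cv2,numpy as np,sys
from h import *
n0=sys.argv[1];P=[]
for n in("scene","side"):
    p,d=env.read_camera(n);cv2.imwrite(f"pics/{n}_{n0}.png",p)
    u,v=[int(x) for x in proj(env.calibration(n),[600,42,200])]
    P.append(cv2.resize(p[v-30:v+30,u-33:u+33],(400,364),interpolation=cv2.INTER_CUBIC))
cv2.imwrite(f"pics/x_{n0}.png",np.hstack(P));s=env.state();print(s['t'],s['eef_pos'],s['ft_force'],s['tcp_rot'])
E
python3 v.py 5; python3 look.py w5
```

```text
8.3833 [607.51033907  43.91807992 259.43038541] [-4.41426195 -0.44764192 -6.9482389 ] [-1.5705232   0.00287829  0.08606896]
{'t': np.float64(8.433), 'joints': array([-0.036,  0.445,  1.565, -0.   ,  1.134, -0.122]), 'eef_pos': array([607.495,  43.879, 259.422]), 'tcp_rot': array([-1.571,  0.003,  0.086]), 'ft_force': array([-4.505, -0.781, -8.778]), 'moment': array([-0.133,  1.041, -0.003]), 'opening': np.float64(0.291)}
```

View pics/x_5.png

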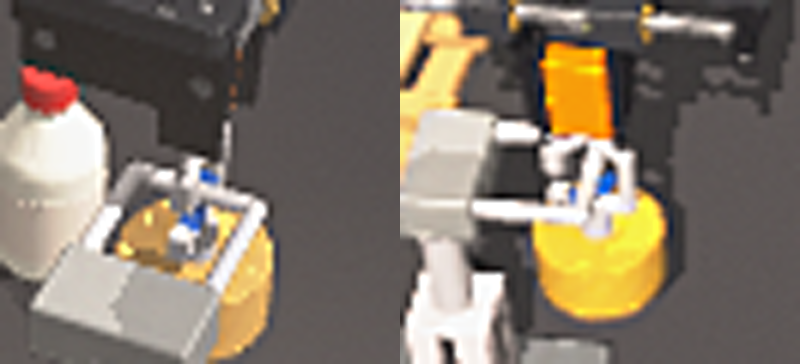

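View pics/w5.png

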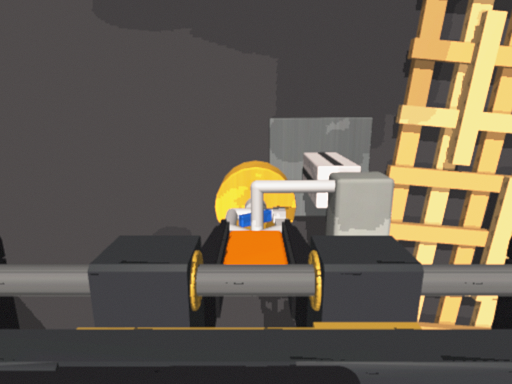

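The bar is inside at the middle axis and the tilted blue gate is held open by it, as described. I'll lower now.

Call:
{"name": "move_arm", "arguments": {"rows": [{"tx": 0, "ty": 0.2, "tz": 0, "rx": 0, "ry": 0, "rz": 0, "grip": 0}, {"tx": 0, "ty": 0.2, "tz": 0, "rx": 0, "ry": 0, "rz": 0, "grip": 0}, {"tx": 0, "ty": 0.2, "tz": 0, "rx": 0, "ry": 0, "rz": 0, "grip": 0}, {"tx": 0, "ty": 0.2, "tz": 0, "rx": 0, "ry": 0, "rz": 0, "grip": 0}, {"tx": 0, "ty": 0.2, "tz": 0, "rx": 0, "ry": 0, "rz": 0, "grip": 0}]}}

```text
t: 8.85
eef_pos: [608.2, 43.9, 250.1]
tcp_rot: [-1.571, 0.0, 0.086]
ft_force: [-2.8, 0.0, -4.6]
opening: 0.294
```

Call:
{"name": "move_arm", "arguments": {"rows": [{"tx": 0, "ty": 0.2, "tz": 0, "rx": 0, "ry": 0, "rz": 0, "grip": 0}, {"tx": 0, "ty": 0.2, "tz": 0, "rx": 0, "ry": 0, "rz": 0, "grip": 0}, {"tx": 0, "ty": 0.2, "tz": 0, "rx": 0, "ry": 0, "rz": 0, "grip": 0}, {"tx": 0, "ty": 0.1, "tz": 0, "rx": 0, "ry": 0, "rz": 0, "grip": 0}, {"tx": 0, "ty": 0, "tz": 0, "rx": 0, "ry": 0, "rz": 0, "grip": 0}]}}

```text
t: 9.27
eef_pos: [608.6, 43.8, 243.3]
tcp_rot: [-1.571, -0.001, 0.086]
ft_force: [0.2, 0.1, -4.3]
opening: 0.293
```

Call:
{"name": "move_arm", "arguments": {"rows": [{"tx": -0.05, "ty": 0.1, "tz": 0, "rx": 0, "ry": 0, "rz": 0, "grip": 0}, {"tx": 0, "ty": 0.1, "tz": 0, "rx": 0, "ry": 0, "rz": 0, "grip": 0}, {"tx": 0, "ty": 0.1, "tz": 0, "rx": 0, "ry": 0, "rz": 0, "grip": 0}, {"tx": 0, "ty": 0, "tz": 0, "rx": 0, "ry": 0, "rz": 0, "grip": 0}]}}

```text
t: 9.6
eef_pos: [607.8, 43.8, 240.2]
tcp_rot: [-1.571, 0.0, 0.086]
ft_force: [0.6, 0.3, -3.6]
opening: 0.289
```

```bash
python3 v.py 6
```

```text
9.7 [607.80779302  43.78901785 240.31506931] [ 0.52273275  0.26748524 -3.98121581] [-1.57089342e+00 -5.15365939e-05  8.60113512e-02]
```

View pics/x_6.png

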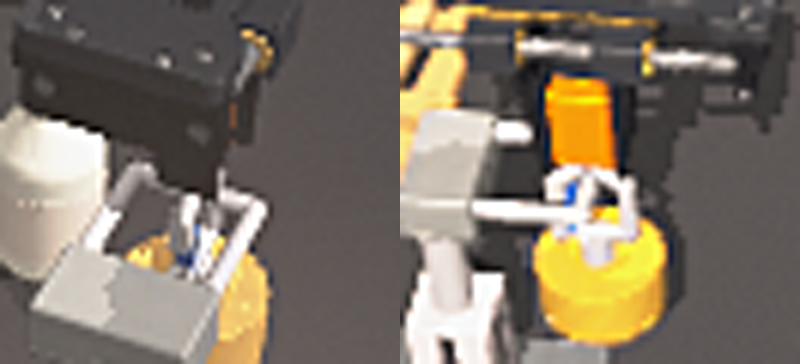

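The gate is upright again at the front leg, so it's shut, and the bar is inside. I'll lower gently until the eye carries the weight.

Call:
{"name": "move_arm", "arguments": {"rows": [{"tx": 0, "ty": 0.05, "tz": 0, "rx": 0, "ry": 0, "rz": 0, "grip": 0}, {"tx": 0, "ty": 0.05, "tz": 0, "rx": 0, "ry": 0, "rz": 0, "grip": 0}, {"tx": 0, "ty": 0, "tz": 0, "rx": 0, "ry": 0, "rz": 0, "grip": 0}]}}

```text
t: 9.95
eef_pos: [608.0, 43.8, 239.5]
tcp_rot: [-1.571, -0.001, 0.086]
ft_force: [0.7, 0.3, -2.7]
opening: 0.294
```

Call:
{"name": "move_arm", "arguments": {"rows": [{"tx": 0, "ty": 0.04, "tz": 0, "rx": 0, "ry": 0, "rz": 0, "grip": 0}, {"tx": 0, "ty": 0, "tz": 0, "rx": 0, "ry": 0, "rz": 0, "grip": 0}, {"tx": 0, "ty": 0, "tz": 0, "rx": 0, "ry": 0, "rz": 0, "grip": 0}]}}

```text
t: 10.2
eef_pos: [608.0, 43.8, 239.3]
tcp_rot: [-1.571, -0.001, 0.086]
ft_force: [0.7, -0.1, -0.7]
opening: 0.291
```

Call:
{"name": "move_arm", "arguments": {"rows": [{"tx": 0, "ty": 0, "tz": 0, "rx": 0, "ry": 0, "rz": 0, "grip": 35}, {"tx": 0, "ty": 0, "tz": 0, "rx": 0, "ry": 0, "rz": 0, "grip": 40}, {"tx": 0, "ty": 0, "tz": 0, "rx": 0, "ry": 0, "rz": 0, "grip": 52}, {"tx": 0, "ty": 0, "tz": 0, "rx": 0, "ry": 0, "rz": 0, "grip": 52}, {"tx": 0, "ty": 0, "tz": 0, "rx": 0, "ry": 0, "rz": 0, "grip": 52}, {"tx": 0, "ty": 0, "tz": 0, "rx": 0, "ry": 0, "rz": 0, "grip": 52}]}}

```text
t: 10.7
eef_pos: [607.8, 43.8, 238.9]
tcp_rot: [-1.571, 0.0, 0.086]
ft_force: [0.7, -0.3, 0.6]
opening: 0.518
```

```bash
python3 v.py 7
```

```text
10.8 [607.79370269  43.80762455 238.90742888] [-1.33709753 -1.24214051  0.37106549] [-1.57088956e+00 -2.42361530e-05  8.60178514e-02]
```

View pics/x_7.png

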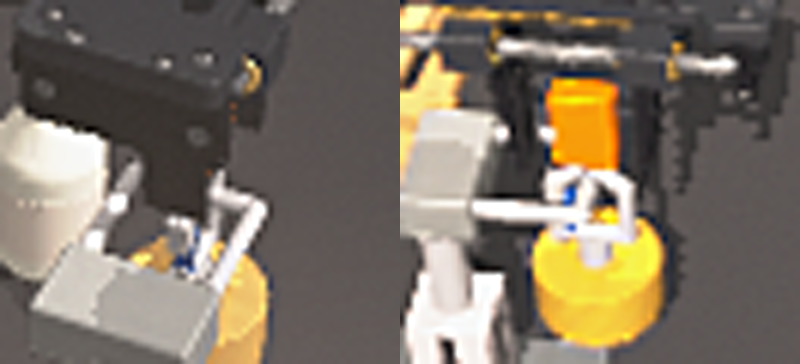

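It hangs upright between the open fingers. I'll withdraw straight up.

Call:
{"name": "move_arm", "arguments": {"rows": [{"tx": 0, "ty": -0.5, "tz": 0, "rx": 0, "ry": 0, "rz": 0, "grip": 52}, {"tx": 0, "ty": -1, "tz": 0, "rx": 0, "ry": 0, "rz": 0, "grip": 52}, {"tx": 0, "ty": -1.5, "tz": 0, "rx": 0, "ry": 0, "rz": 0, "grip": 52}, {"tx": 0, "ty": -2, "tz": 0, "rx": 0, "ry": 0, "rz": 0, "grip": 52}, {"tx": 0, "ty": -3, "tz": 0, "rx": 0, "ry": 0, "rz": 0, "grip": 52}, {"tx": 0, "ty": -3, "tz": 0, "rx": 0, "ry": 0, "rz": 0, "grip": 52}, {"tx": -2, "ty": 0, "tz": 0, "rx": 0, "ry": 0, "rz": 0, "grip": 52}, {"tx": -3, "ty": 0, "tz": 0, "rx": 0, "ry": 0, "rz": 0, "grip": 52}, {"tx": -3, "ty": 0, "tz": 0, "rx": 0, "ry": 0, "rz": 0, "grip": 52}, {"tx": 0, "ty": 0, "tz": 0, "rx": 0, "ry": 0, "rz": 0, "grip": 52}]}}

```text
t: 11.63
eef_pos: [524.2, 37.0, 350.6]
tcp_rot: [-1.571, -0.0, 0.086]
ft_force: [-0.1, 0.2, -0.2]
opening: 0.521
```

```bash
python3 v.py 8; cp pics/scene_8.png pics/full8.png
```

```text
11.7333 [527.76450975  36.92653632 350.52725199] [ 0.24841926 -1.00892187  0.75891129] [-1.57120428 -0.00235899  0.08584386]
```

View pics/x_8.png

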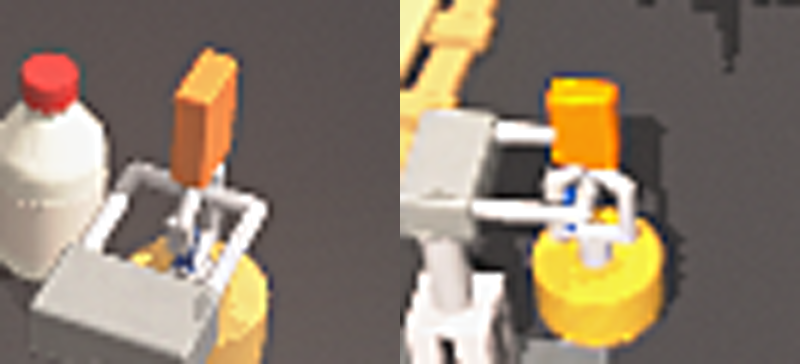

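View pics/full8.png

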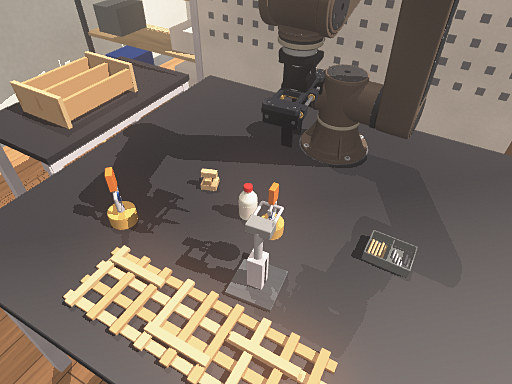

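The weight hangs freely at scene (272,210), its gate shut, with the other objects where they were. I'll let it settle for a moment and then hand in.

Call:
{"name": "move_arm", "arguments": {"rows": [{"tx": 0, "ty": 0, "tz": 0, "rx": 0, "ry": 0, "rz": 0, "grip": 52}, {"tx": 0, "ty": 0, "tz": 0, "rx": 0, "ry": 0, "rz": 0, "grip": 52}, {"tx": 0, "ty": 0, "tz": 0, "rx": 0, "ry": 0, "rz": 0, "grip": 52}, {"tx": 0, "ty": 0, "tz": 0, "rx": 0, "ry": 0, "rz": 0, "grip": 52}, {"tx": 0, "ty": 0, "tz": 0, "rx": 0, "ry": 0, "rz": 0, "grip": 52}, {"tx": 0, "ty": 0, "tz": 0, "rx": 0, "ry": 0, "rz": 0, "grip": 52}]}}

```text
t: 12.23
eef_pos: [528.3, 37.0, 348.7]
tcp_rot: [-1.571, 0.0, 0.086]
ft_force: [-0.6, 0.1, -0.8]
opening: 0.519
```

```bash
python3 v.py 9; python3 -c "
import cv2,numpy as np
for n in('scene','side'):
    a=cv2.imread(f'pics/{n}_8.png').astype(int);b=cv2.imread(f'pics/{n}_9.png').astype(int)
    print(n,(abs(a-b).max(2)>60).sum())
from cell import env
print(env.job_done())"
```

```text
12.3333 [528.17170498  36.95284009 348.7715092 ] [-0.2883536   0.29884499  0.07580584] [-1.57084874e+00  2.55423924e-04  8.60206191e-02]
scene 445
side 1037
the job is handed in; nothing more can be done
None
```

The smaller brass weight is clipped onto the load-cell eye and hanging freely from it, and the job was handed in at about 12.3 s.

- **Bar height:** I measured the bar's centre from the wrist camera at about 205.3 mm and did not feel for it with the disc. The bar top and the cell top gave the same height within about 0.1 mm.
- **Clipping and release:** The gate opened under about 6 N sideways and up to 9 N down at the wrist, including the weight's own 4 N. I lowered the hook until the gate force was gone and the eye carried nearly all the weight, then let go.

**Last checks:** The outside pictures show the bar inside the hook, the blue gate upright (shut) and the weight hanging. In the scene picture the glue bottle, block and tray look unmoved. The gripper is clear and reads no force.

**Unresolved check:** Comparing the two last pairs of pictures, 0.6 s apart, 445 (scene) and 1037 (side) pixels had changed. I took that as the arm settling by a few mm (it moved about 2 mm) and did not check where the changes lay, so a slight swing of the weight isn't ruled out.

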